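Hang up the yellow guard of the lath trimmer

ROBOT

A 6-joint arm with a two-finger parallel gripper is mounted at the origin on the work surface. World frame = base frame: x ahead of the robot, y to its left, z up, the work surface at z = 0. Lengths are in m, angles in rad, forces in N, time in s.
With the tool pointing down it reaches from about 0.3 to 0.775 m from the base axis. Payload 14.6 kg.
Tool frame: the origin (TCP) lies at the very end of the fingers, on their centre line; the grasp point (between the pads) lies 19 mm behind it; y points along the fingers, z is the direction in which the jaws open and shut, and the axes are right-handed (so a half turn about y gives the same grasp; the last joint's range is limited). The gripper opens to 94 mm and grips with 3 to 60 N. Pads are 16 mm wide; open, the fingers measure 119 mm over their backs; the gripper's body (75 mm by 177 mm) begins 78 mm behind the grasp point.
Start: joints at [-1.358, 0.3, 1.521, -0, 1.321, -0.067], TCP at [0.152, -0.529, 0.205] pointing down, gripper open.
Joint ranges: [-3.03, 3.03], [-0.79, 2.21], [0.23, 2.52], [-1.04, 4.18], [0, 3.07], [-2.55, 2.55]. Speed limits (rad/s): [2.22, 2.22, 2.57, 3.14, 3.14, 3.14].

INTERFACE

Orientations are given as [roll, pitch, yaw] about the fixed x, y, z axes, in that order (R = Rz(yaw) Ry(pitch) Rx(roll)).
In Python, from station import get_obs, camera, hand_in, masks_of gives the robot as it stands.
- The arm moves only by the shell command python3 -m jog 'ROWS' [FORCE]. ROWS is text: rows parted by semicolons, each of 7 numbers parted by spaces: the shift along the world's x, y, z in mm, then the turn, a rotation vector about the world's x, y, z in degrees, then the closure, from 0 (fully open) to 1 (shut). A call has 1 to 10 rows; each row is the pose to reach, as a shift and turn from the pose measured when the call began; what a row does not reach only later rows make up. A row lasts 1/12 s, in which the tool goes at most 41.7 mm and 7.16 degrees, less where a joint would pass 70% of its speed; a pose out of reach is approached as far as the arm can. A call with a gripper value outside its range is refused whole. The fingers move at their own pace and stop on an object; FORCE is the grip in N (left out, the last holds). Time passes only in rows, so rows that repeat a pose let the fingers close. It gives the time, the measured TCP pose, the force and the opening at its end, in the units of the state.
- get_obs(): the state, without advancing time (a new reading comes with each control period).
- camera(name): name is "scene" or "top"; returns a dict with "img" (400x640x3 uint8, red, green, blue), "range_z" (400x640 float32, m along the optical axis (not along the pixel's ray), 0 where there is no reading), "fx", "fy", "cx", "cy" (pixels), "k1" (the pictures are not rectified: a ray, as slopes to the right and down, at radius r is drawn at 1 + k1 r^2 times it, then the intrinsics apply), "rvec" (rotation vector, rad) and "tvec" (3), from world to camera coordinates, as OpenCV has them. Camera axes: x right, y down, z forward; pixel columns grow to the right and rows downward; lengths in m; the calibration is good to about 2 mm. A picture is of the moment at which its call begins.
- hand_in(): hands the job in, once; it reports no verdict.
Trained networks look in the newest picture that a camera, given by its name, has taken for a name from the list of things; names that differ only in an ending like _2 or _b are one class to them, and where a whole thing is asked for, a point or a joint stands for the part that bears it (a point fixed in the world has none). Each returns a list of dicts, best first, with "conf" (0 to 1); they miss things now and then, are a little off and sometimes report something else, mostly with a low value. They report only what shows in the picture. A call takes as long as a camera call.
- masks_of(thing, camera): "mask" (400x640 bool, what is visible of it) and "extent" ([left, top, right, bottom] in pixels, round what is visible of it).
The state is a dict: "time_s": time; "qpos": joint angles; "joint_vel": joint speeds; "tau": joint torques, N m; "ee_pos": TCP position; "eef_rot": TCP orientation; "force": force on the tool from outside, world axes, zero at the start; "moment": the same for the moment, N m; "grip_width": finger opening in m.
Only numpy, scipy, OpenCV 4.12 (cv2) and the standard library are available. Lean on these libraries where they do the work, as an engineer would, in place of code of your own. Each camera call takes 0.05 s, during which the arm holds its last target.

TASK

Open the trimmer that has the yellow drop guard: lift the guard by the black handle on its slotted bar and hook the bar into the notch of the steel catch beside it, so that the guard stays up by itself when you let go. Leave the red guard of the other trimmer down.

Things in the scene. Friction and masses are not known exactly. Their poses are not given: they have to be found in the camera images.
- guard (a joint): Lift of the yellow drop guard (m): 0 down, 0.055 hooked up, 0.08 stop. 150 mm yellow panel with top flange, sliding upright between posts of a fixed green/black trimmer; 0.4 to 0.65 kg with bar, falls if let go. On its top a steel bar, 8 mm thick, slides sideways 47 mm, light friction; slot 37 mm high, open towards the catch (+y of guard_notch), its mouth narrowed from above by a lip: the hook.
- guard_handle (a point): Centre of the black round handle (18 mm thick, 80 mm long along this point's x, level) atop the yellow guard's bar, rigid with it; 240 mm above the bench when down. Grasp it from above, fingers closing along y; free all round. The bar's lip (10 mm wide in y, 14 mm deep) is straight below, its underside 100 mm under this point; the slot's mouth lies 100 to 137 mm under this point.
- guard_notch (a point): Centre of the notch floor in the steel catch, fixed, 195 mm above the bench, z up. Handle starts 31 to 39 mm short of it along its y, at equal x. Notch 28 mm wide in y, floor 10 mm thick; on the bar's side (-y) a nib 10 mm high, 8 wide. Lift the guard 73 mm (65 to 80 clears the nib), shift handle +y until above this point, lower 18 mm: the lip rests in it, handle 100 mm above.
- red_guard (a joint): Lift of the red guard (m), 0 when down: a like trimmer with a red guard, on the other side of the robot's centre line. Leave it down.

How it is judged:
By the outcome, as a careful person would: the job done as asked, in the order asked, and still so for the second after the job is handed in, with the robot touching nothing.
It also fails if it takes over 35 s, if anything falls off the work surface, if the arm or the gripper's body presses on something with over 40 N, if the wrist force passes 120 N, or if a joint passes its speed limit or range.

## Working session

There is one attempt and no reset: what is moved stays moved. The work goes in short steps, Python scripts to look and compute and a shell command to move; the robot and the scene stay as the last step left them, time stands still between calls to the robot, and variables do not carry over. Pictures are saved under pics/ and viewed, and the job is handed in when it is done.

```bash
ls; mkdir -p pics; cat > h.py <<'E'
import numpy as np, cv2
from station import get_obs, camera, masks_of
def save(c,n): cv2.imwrite('pics/'+n+'.png', c['img'][:,:,::-1])
def cloud(c):
    H,W=c['range_z'].shape
    u,v=np.meshgrid(np.arange(W),np.arange(H))
    xd=(u-c['cx'])/c['fx']; yd=(v-c['cy'])/c['fy']
    x,y=xd.copy(),yd.copy()
    for _ in range(20):
        s=1+c['k1']*(x*x+y*y); x=xd/s; y=yd/s
    z=c['range_z']; P=np.stack([x*z,y*z,z],-1)
    R=cv2.Rodrigues(np.array(c['rvec'],float))[0]
    return (P-np.array(c['tvec']).reshape(3))@R
E
python3 - <<'E'
from h import *
for n in ['scene','top']:
    c=camera(n); save(c,n+'0'); P=cloud(c); np.savez('/tmp/%s0.npz'%n,P=P,img=c['img'],z=c['range_z'])
    R=cv2.Rodrigues(np.array(c['rvec'],float))[0]; print(n,'cam at',-R.T@np.array(c['tvec']).reshape(3))
    for t in ['guard','guard_handle','red_guard']:
        for m in masks_of(t,n)[:2]:
            k=m['mask']&(c['range_z']>0); p=P[k]
            print(t,m['conf'],m['extent'],k.sum(), np.median(p,0).round(3) if len(p) else '')
print(get_obs())
E
```

```text
pics
scene cam at [ 1.07267263 -0.10361853  0.59644081]
guard 0.65 [349.3, 140.8, 423.9, 244.4] 2961 [0.549 0.14  0.097]
guard_handle 0.61 [357.6, 140.4, 400.0, 219.9] 1341 [0.549 0.136 0.175]
red_guard 0.97 [154.5, 157.3, 241.5, 271.1] 3642 [ 0.542 -0.219  0.097]
top cam at [0.40656606 0.02008713 0.96459029]
guard 0.88 [206.4, 164.0, 285.8, 219.6] 1942 [0.542 0.139 0.101]
guard_handle 0.93 [231.7, 163.0, 275.6, 216.4] 997 [0.544 0.139 0.243]
red_guard 0.67 [400.8, 175.8, 485.7, 229.8] 1608 [ 0.534 -0.214  0.151]
{'time_s': 0.4, 'qpos': array([-1.35757427e+00,  2.99945759e-01,  1.52107498e+00,  1.16740484e-05,
        1.32070807e+00, -6.66030012e-02]), 'joint_vel': array([-0.00093094,  0.00046333, -0.0023937 ,  0.0028938 ,  0.00080314,
        0.00117456]), 'tau': array([-7.33722500e-04, -5.31199765e+01, -3.52604878e+01,  7.07236561e-02,
        2.18977046e-02, -3.02094554e-05]), 'ee_pos': array([ 0.15189235, -0.52856441,  0.20538872]), 'eef_rot': array([-1.57093142e+00,  2.03467345e-05, -2.86177049e+00]), 'force': array([0.45184342, 0.14911101, 0.6472135 ]), 'moment': array([-0.02478857, -0.00327396, -0.03618512]), 'grip_width': 0.09384278876204898}
```

```bash
python3 - <<'E'
import cv2,numpy as np
for n,(a,b,c,d) in {'scene':(110,290,280,480),'top':(130,260,180,340)}.items():
    i=cv2.imread('pics/%s0.png'%n); cv2.imwrite('pics/%s0c.png'%n,cv2.resize(i[a:b,c:d],None,fx=4 if n=='scene' else 5,fy=4 if n=='scene' else 4,interpolation=cv2.INTER_CUBIC)[:600])
E
```

```text
(no output)
```

View pics/scene0.png

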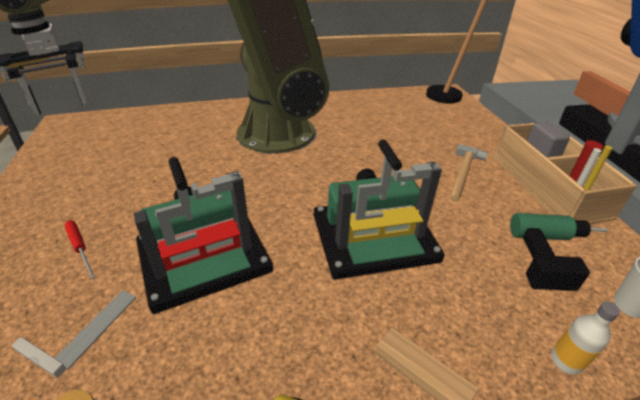

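View pics/top0.png

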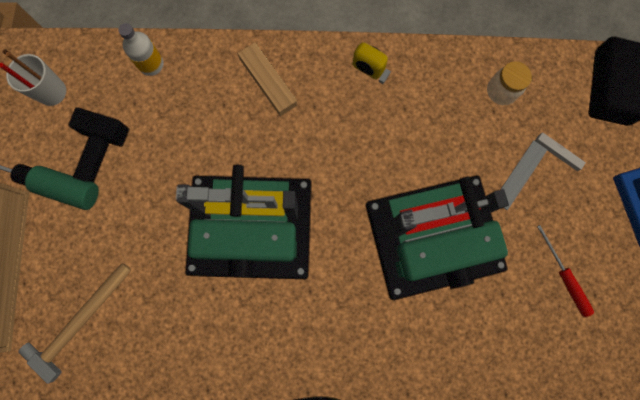

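```bash
python3 - <<'E'
import numpy as np
from h import *
# handle: top of cloud
for n in ['top','scene']:
    d=np.load('/tmp/%s0.npz'%n); P=d['P']; img=d['img'].astype(int)
    k=(d['z']>0)&(P[...,2]>.225)&(P[...,2]<.27)&(P[...,0]>.4)&(P[...,0]<.7)&(P[...,1]>0.02)&(P[...,1]<.3)
    p=P[k]; print(n,k.sum(),p.min(0).round(3),p.max(0).round(3),np.median(p,0).round(3))
    q=p[:,:2]; m=q.mean(0); u,s,v=np.linalg.svd(q-m); print('mean',m,'axis',v[0],np.degrees(np.arctan2(v[0][1],v[0][0])), np.ptp((q-m)@v.T,axis=0), p[:,2].max())
    # gray steel things 0.17-0.225
    k=(d['z']>0)&(P[...,2]>.18)&(P[...,2]<.225)&(P[...,0]>.4)&(P[...,0]<.7)&(P[...,1]>0.02)&(P[...,1]<.3)
    for a,b in np.argwhere(k)[::2]: print(b,a,P[a,b].round(3),img[a,b])
E
```

```text
top 616 [0.505 0.135 0.226] [0.586 0.153 0.252] [0.544 0.143 0.246]
mean [0.54422169 0.14307204] axis [-0.99997123  0.00758571] 179.5653668980626 [0.07995633 0.01837305] 0.2518439678351097
177 184 [0.56  0.248 0.203] [125  88  57]
179 184 [0.56  0.244 0.204] [89 67 48]
181 184 [0.56  0.241 0.204] [77 57 43]
183 184 [0.56  0.238 0.204] [70 53 42]
185 184 [0.56  0.235 0.203] [78 57 43]
187 184 [0.56  0.231 0.204] [98 71 49]
177 185 [0.558 0.248 0.204] [90 67 48]
179 185 [0.559 0.245 0.202] [55 50 47]
181 185 [0.559 0.241 0.203] [51 45 43]
183 185 [0.558 0.238 0.205] [54 50 49]
185 185 [0.558 0.234 0.204] [51 47 48]
187 185 [0.559 0.231 0.204] [54 47 43]
189 185 [0.559 0.229 0.2  ] [85 65 48]
177 186 [0.557 0.247 0.204] [88 74 61]
179 186 [0.557 0.245 0.202] [48 46 44]
181 186 [0.557 0.241 0.205] [49 48 48]
183 186 [0.557 0.238 0.204] [55 53 54]
185 186 [0.557 0.235 0.203] [52 51 50]
187 186 [0.557 0.231 0.206] [51 51 49]
189 186 [0.558 0.229 0.201] [65 60 56]
191 186 [0.56  0.229 0.188] [60 51 48]
177 187 [0.555 0.247 0.205] [99 90 79]
179 187 [0.555 0.244 0.203] [63 62 57]
181 187 [0.
[... 28230 characters left out ...]
.55  0.149 0.186] [81 80 74]
396 181 [0.555 0.163 0.187] [ 81 101  84]
398 181 [0.557 0.166 0.188] [74 94 76]
430 181 [0.559 0.231 0.181] [52 50 47]
432 181 [0.562 0.233 0.183] [42 39 39]
434 181 [0.56  0.239 0.18 ] [40 38 36]
436 181 [0.562 0.242 0.181] [42 43 43]
438 181 [0.561 0.247 0.18 ] [85 65 48]
381 182 [0.548 0.136 0.184] [112 114 103]
383 182 [0.548 0.14  0.183] [87 86 80]
385 182 [0.549 0.144 0.183] [82 82 75]
387 182 [0.55  0.147 0.183] [83 84 77]
389 182 [0.548 0.152 0.182] [74 85 73]
381 183 [0.548 0.137 0.181] [120 118 109]
383 183 [0.549 0.14  0.181] [83 81 78]
385 183 [0.549 0.144 0.181] [84 82 74]
387 183 [0.549 0.148 0.18 ] [81 80 74]
389 183 [0.55  0.152 0.18 ] [80 90 79]
```

Scene view: the yellow trimmer is at right, with its handle at about (389,155). The catch notch is at (400–413,172), with the nib on its left. From the top cloud:
- Handle centre is about (0.544, 0.1435, 0.24), axis along x.
- Nib is y 0.161–0.170. The notch floor runs y 0.170–0.198, so its centre is y≈0.184.

I'll raise and travel to above the handle.

```bash
python3 -m jog '0 0 30 0 0 0 0;15 25 60 0 0 -1 0;34 58 85 0 0 -2 0;54 92 100 0 0 -3 0;74 126 105 0 0 -4 0;94 160 105 0 0 -5 0;114 195 105 0 0 -6 0;134 229 105 0 0 -7 0;154 263 105 0 0 -8 0;174 297 105 0 0 -9 0' 40; python3 -c "
from station import get_obs as g
o=g();print(o['ee_pos'],o['eef_rot'],o['qpos'])"
```

```text
time_s: 1.23
ee_pos: [0.3263, -0.2298, 0.3106]
eef_rot: [-1.57, 0.001, -3.02]
force: [1.5, -0.6, 0.7]
grip_width: 0.0939
[ 0.32627426 -0.22975232  0.31061905] [-1.57041978e+00  5.56727442e-04 -3.02009649e+00] [-7.05470930e-01 -1.13301534e-01  1.73007915e+00  1.54890175e-04
  1.52416098e+00  7.43822168e-01]
```

Remaining: dx 218, dy 373, rotation -7°.

```bash
python3 -m jog '20 34 0 0 0 -1 0;40 68 0 0 0 -2 0;60 102 0 0 0 -3 0;80 137 0 0 0 -4 0;100 171 0 0 0 -5 0;120 205 0 0 0 -6 0;140 239 0 0 0 -7 0;160 274 0 0 0 -7 0;180 308 0 0 0 -7 0;200 342 0 0 0 -7 0' && python3 -m jog '9 15 -5 0 0 0 0;18 31 -10 0 0 0 0;18 31 -10 0 0 0 0;18 31 -10 0 0 0 0'; python3 - <<'E'
from h import *
c=camera('scene'); save(c,'s1'); P=cloud(c)
o=get_obs();print(o['ee_pos'],o['eef_rot'],o['force'])
for m in masks_of('guard_handle','scene')[:2]:
    k=m['mask']&(P[...,2]>.222)&(P[...,2]<.27);p=P[k];print(m['conf'],p.min(0),p.max(0),p.mean(0))
E
```

```text
time_s: 2.07
ee_pos: [0.5268, 0.1144, 0.3106]
eef_rot: [-1.57, 0.001, 3.141]
force: [1.1, -1.6, 1.0]
grip_width: 0.0941
time_s: 2.4
ee_pos: [0.5447, 0.1457, 0.3]
eef_rot: [-1.57, -0.0, -3.141]
force: [0.6, -0.5, 0.6]
grip_width: 0.0939
[0.54465975 0.14504043 0.30064421] [-1.57026821e+00  5.58325445e-04  3.14148695e+00] [-0.66417954  0.45007819  1.26860017]
0.79 [0.50473619 0.13503719 0.22206175] [0.58688477 0.15275033 0.25218621] [0.55327023 0.14107006 0.24506969]
```

View pics/s1.png

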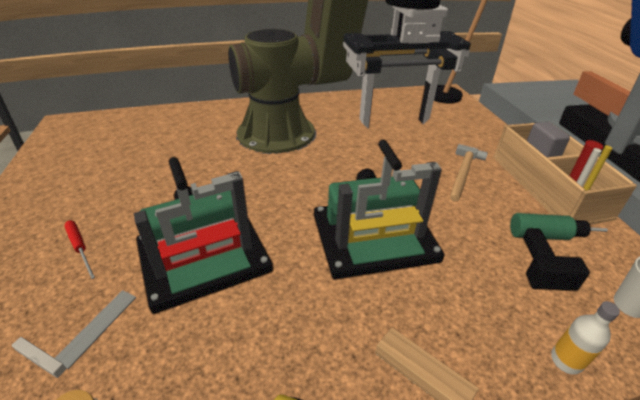

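The open fingers straddle the handle at (390,153) along y. Descend and close.

```bash
python3 -m jog '0 -1 -25 0 0 0 0;0 -1 -50 0 0 0 0;0 -1 -65 0 0 0 0;0 -1 -78 0 0 0 0;0 -1 -78 0 0 0 0;0 -1 -78 0 0 0 0.5;0 -1 -78 0 0 0 0.9;0 -1 -78 0 0 0 1;0 -1 -78 0 0 0 1;0 -1 -78 0 0 0 1' 40; python3 -m jog '0 0 0 0 0 0 1;0 0 0 0 0 0 1;0 0 0 0 0 0 1;0 0 0 0 0 0 1' 40
```

```text
time_s: 3.33
ee_pos: [0.5448, 0.1437, 0.2236]
eef_rot: [-1.571, 0.002, 3.141]
force: [-0.2, 0.5, -0.0]
grip_width: 0.0642
time_s: 3.67
ee_pos: [0.5448, 0.1437, 0.2236]
eef_rot: [-1.571, 0.002, 3.141]
force: [-0.5, 0.2, -0.5]
grip_width: 0.0376
```

```bash
python3 -m jog '0 0 0 0 0 0 1;0 0 0 0 0 0 1;0 0 0 0 0 0 1;0 0 0 0 0 0 1;0 0 0 0 0 0 1;0 0 0 0 0 0 1' 40
```

```text
time_s: 4.17
ee_pos: [0.5448, 0.1449, 0.2236]
eef_rot: [-1.573, 0.002, 3.142]
force: [1.2, 9.1, -1.3]
grip_width: 0.0171
```

Gripped at 17 mm. Lift 73 mm, slowly.

```bash
python3 -m jog '0 1 8 0 0 0 1;0 1 16 0 0 0 1;0 1 24 0 0 0 1;0 1 32 0 0 0 1;0 1 40 0 0 0 1;0 1 48 0 0 0 1;0 1 56 0 0 0 1;0 1 64 0 0 0 1;0 1 72 0 0 0 1;0 1 73 0 0 0 1'; python3 - <<'E'
from h import *
c=camera('scene'); save(c,'s2');c['img']=cv2.resize(c['img'][70:290,290:470],None,fx=2.7,fy=2.7);save(c,'s2c'); o=get_obs();print(o['ee_pos'],o['eef_rot'],o['force'],o['grip_width'])
E
```

```text
time_s: 5.0
ee_pos: [0.5449, 0.1459, 0.2984]
eef_rot: [-1.573, 0.004, 3.142]
force: [-1.2, -0.4, -6.1]
grip_width: 0.0169
[0.54478261 0.14600293 0.29771767] [-1.57294957  0.00324819 -3.14157193] [-1.15440277 -0.12740358 -4.60489625] 0.016749654255170613
```

View pics/s2c.png

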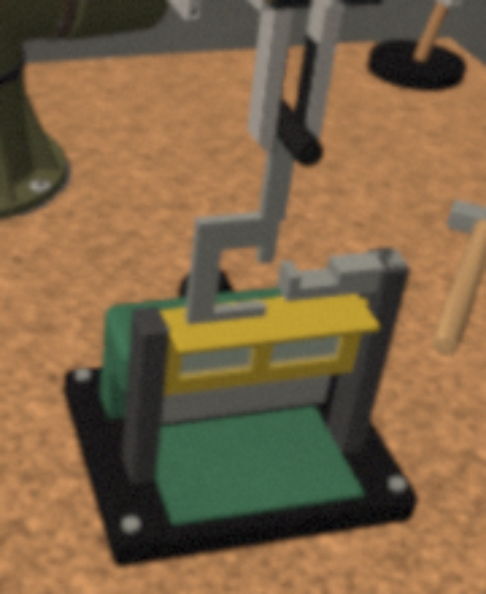

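The yellow guard is up. The lip at crop (265,258) is above and left of the nib at (288,265), so shift +y by 38 mm.

```bash
python3 -m jog '0 5 0 0 0 0 1;0 10 0 0 0 0 1;0 15 0 0 0 0 1;0 20 0 0 0 0 1;0 25 0 0 0 0 1;0 30 0 0 0 0 1;0 34 0 0 0 0 1;0 38 0 0 0 0 1;0 38 0 0 0 0 1;0 38 0 0 0 0 1'; python3 - <<'E'
from h import *
c=camera('scene'); save(c,'s3');c['img']=cv2.resize(c['img'][70:290,290:470],None,fx=2.7,fy=2.7);save(c,'s3c'); o=get_obs();print(o['ee_pos'],o['eef_rot'],o['force'],o['grip_width'])
E
```

```text
time_s: 5.88
ee_pos: [0.5449, 0.1842, 0.2977]
eef_rot: [-1.573, 0.004, -3.141]
force: [4.7, 0.6, -5.1]
grip_width: 0.0169
[0.54489975 0.18400813 0.29772676] [-1.57307665  0.00355495 -3.14151295] [ 5.35836245 -0.33601965 -5.68325418] 0.017060060310508014
```

View pics/s3c.png

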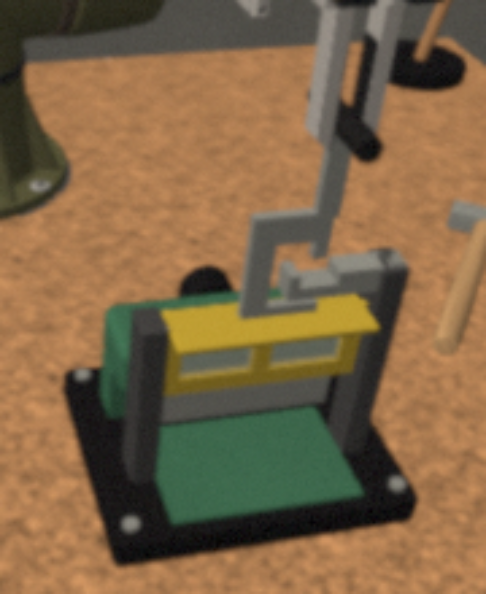

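The lip at crop (318,255) sits centred over the notch (297–333). Lower it.

```bash
python3 -m jog '0 0 -3 0 0 0 1;0 0 -6 0 0 0 1;0 0 -9 0 0 0 1;0 0 -12 0 0 0 1;0 0 -15 0 0 0 1;0 0 -17 0 0 0 1;0 0 -19 0 0 0 1;0 0 -19 0 0 0 1;0 0 -19 0 0 0 1'; python3 - <<'E'
from h import *
c=camera('scene'); save(c,'s4');c['img']=cv2.resize(c['img'][70:290,290:470],None,fx=2.7,fy=2.7);save(c,'s4c'); o=get_obs();print(o['ee_pos'],o['eef_rot'],o['force'],o['grip_width'])
E
```

```text
time_s: 6.68
ee_pos: [0.5449, 0.184, 0.2787]
eef_rot: [-1.573, 0.004, -3.142]
force: [4.6, -0.6, -3.9]
grip_width: 0.0171
[0.54490309 0.18397625 0.27870749] [-1.57302195  0.00352682 -3.14157888] [ 4.67909865 -0.27033311 -4.83829791] 0.01703652236825067
```

View pics/s4c.png

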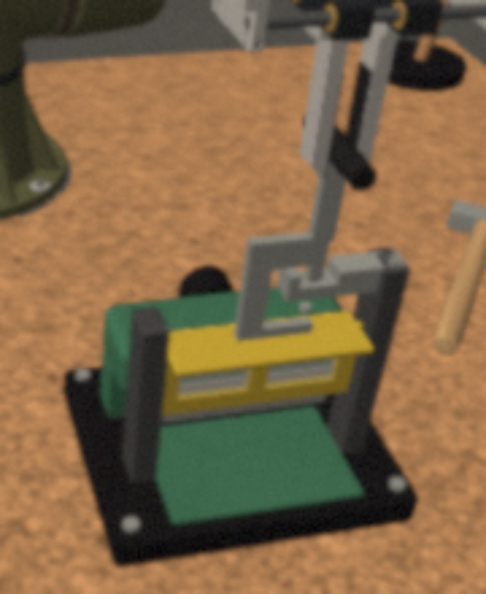

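The lip is inside the notch, but the arm still carries about 5 N. Lower a bit more.

```bash
python3 -m jog '0 0 -0.5 0 0 0 1;0 0 -1 0 0 0 1;0 0 -1 0 0 0 1'; python3 -m jog '0 0 -0.5 0 0 0 1;0 0 -1 0 0 0 1;0 0 -1 0 0 0 1'
```

```text
time_s: 6.98
ee_pos: [0.545, 0.184, 0.2786]
eef_rot: [-1.573, 0.005, -3.142]
force: [1.7, -0.8, 3.9]
grip_width: 0.017
time_s: 7.23
ee_pos: [0.5451, 0.184, 0.2785]
eef_rot: [-1.574, 0.006, -3.142]
force: [0.1, -1.2, 7.1]
grip_width: 0.0171
```

Contact: the bar rests on the notch floor. Release slowly.

```bash
python3 -m jog '0 0 0 0 0 0 0.7;0 0 0 0 0 0 0.7;0 0 0 0 0 0 0.7;0 0 0 0 0 0 0.7;0 0 0 0 0 0 0.65' ; python3 - <<'E'
from h import *
c=camera('scene'); save(c,'s5');c['img']=cv2.resize(c['img'][70:290,290:470],None,fx=2.7,fy=2.7);save(c,'s5c'); o=get_obs();print(o['ee_pos'],o['eef_rot'],o['force'],o['grip_width'])
E
```

```text
time_s: 7.65
ee_pos: [0.5449, 0.1841, 0.2782]
eef_rot: [-1.574, 0.005, -3.141]
force: [0.7, -0.1, -0.5]
grip_width: 0.0312
[0.54497037 0.184076   0.2782882 ] [-1.57358676  0.00551931 -3.14145192] [-0.94088079  0.52468731  0.68078209] 0.032516529313697376
```

View pics/s5c.png

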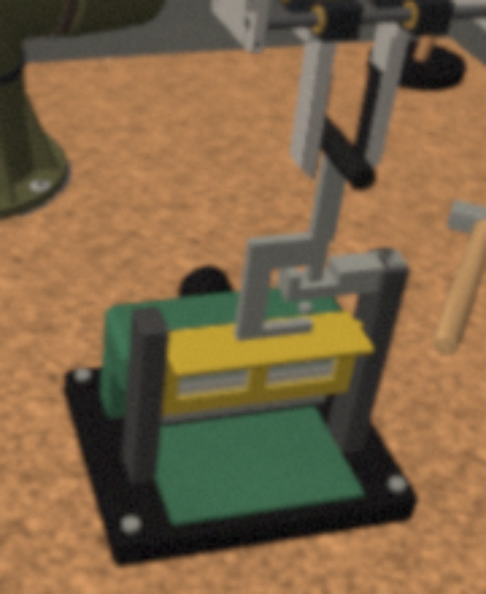

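Fingers are clear on both sides and the guard stays up. Open further and retreat upward.

```bash
python3 -m jog '0 0 0 0 0 0 0.4;0 0 0 0 0 0 0.4;0 0 0 0 0 0 0.4;0 0 8 0 0 0 0.4;0 0 20 0 0 0 0.4;0 0 35 0 0 0 0.4;0 0 50 0 0 0 0.4;0 0 65 0 0 0 0.4;0 0 75 0 0 0 0.4;0 0 75 0 0 0 0.4' ; python3 -m jog '0 0 0 0 0 0 0.4;0 0 0 0 0 0 0.4;0 0 0 0 0 0 0.4;0 0 0 0 0 0 0.4;0 0 0 0 0 0 0.4;0 0 0 0 0 0 0.4'; python3 - <<'E'
from h import *
c=camera('scene'); save(c,'s6');P=cloud(c); o=get_obs();print(o['ee_pos'],o['force'],o['grip_width'])
for t in ['guard','guard_handle','red_guard']:
  for m in masks_of(t,'scene')[:1]:
    p=P[m['mask']&(P[...,2]>.02)];print(t,m['conf'],np.median(p,0),p[:,2].max())
E
```

```text
time_s: 8.53
ee_pos: [0.5453, 0.1842, 0.3558]
eef_rot: [-1.575, 0.009, -3.141]
force: [-0.9, 0.2, -0.9]
grip_width: 0.0565
time_s: 9.03
ee_pos: [0.5453, 0.1842, 0.3555]
eef_rot: [-1.574, 0.008, -3.141]
force: [-0.1, 0.1, 1.2]
grip_width: 0.0563
[0.54529979 0.18416109 0.35557839] [ 0.40832538 -1.10695066 -0.52975415] 0.056438849713782456
guard 0.58 [0.54920942 0.16393151 0.15214425] 0.5964408084361941
guard_handle 0.65 [0.54914399 0.17547579 0.23166026] 0.5964408084361941
```

View pics/s6.png

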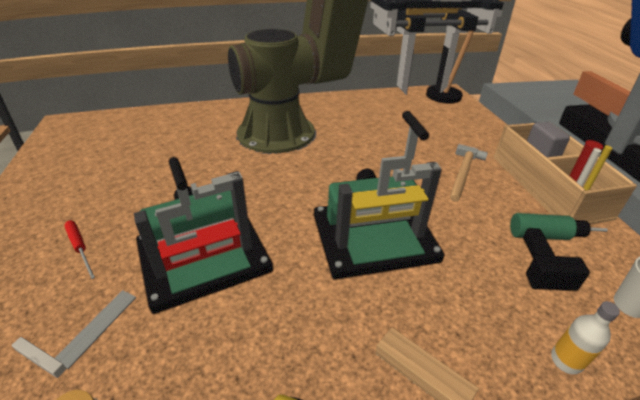

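The yellow guard is hooked up, with its handle at (415,125) and the lip in the notch at (405,175). The gripper is well clear and the red guard is still down.

```bash
python3 -c "
from station import hand_in; print(hand_in())"
```

```text
the job is handed in; nothing more can be done
None
```

The yellow guard is up and hooked by itself, and the job is handed in at about 9 s of the 35 s allowed. I gripped the black handle from above, lifted the guard about 74 mm and shifted the bar 38 mm towards the catch. I then lowered it about 19 mm into the notch until it rested on the floor, let go and backed the arm off upward.

- **Guard:** the last picture shows the lip in the notch and the yellow guard raised. The guard's median height rose about 55 mm compared with the start, which matches the hooked position.
- **Robot:** the gripper is well clear of the handle, and the tool force read about 1 N, which is noise. The highest I saw was about 9 N, while the grip closed.
- **Red guard:** it looks down and unmoved in the picture. The network did not report it in that last image, so this rests on what I saw and on never touching it.

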